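Prime the bench grease pump until its indicator pin is out

TASK

Prime the bench grease pump: push its red plunger knob all the way down with the fingertips and let it spring all the way back up, again and again, until the indicator pin on the metal block beside the pot has popped fully out. Only press the knob from above, do not grip it; keep off the pin itself and leave the things standing around undisturbed. Finish clear of everything, with the plunger back up.

Things in the scene. Friction and masses are not known exactly. Their poses are not given: they have to be found in the camera images.
- pump: bench grease pump, bolted down; origin on the bench (z = 0) under the pot's axis. Base plate 8 mm thick, own x from -65 to 65 mm, own y from -70 to 180 mm. Grey pot with yellow band and dark rim, 101 mm across, 108 mm high, a dark barrel on it up to 128 mm, then the plunger. 130 mm along own +y an aluminium block 50 x 50 mm, 68 mm high, with the pin in it
- knob_top (a point): centre of the top of the red mushroom knob of the plunger (46 mm across, flat middle 28 mm across); 175 mm above the bench when up, 153 mm when fully pressed; the knob's underside lies 19 mm below this point, below it a 14 mm steel rod with the spring's coils, 23 mm across
- plunger (a joint): how far the plunger is pushed down, m: 0 = up, 0.022 = fully down. About 5 N to start it, up to 15 N at the bottom; it springs back up as the finger rises. Each full stroke (down to the stop, then all the way up) moves the pump on by one notch; much shorter strokes may do nothing
- pin (a joint): how far the indicator pin has risen, m: 0 = in (at the start 1 or 2 mm, only its white tip shows), 0.025 = fully out. It stays in during the first strokes and is thrown right out by its own spring near the bottom of the last one, and then stays out; 3 to 5 full strokes are needed, depending on the start; more do no harm
- pin_tip (a point): top of the indicator pin: 8 mm across, vertical, white, rising from a round black cap (28 mm across, top at 76 mm); a green band at its foot comes wholly clear of the cap only when it is fully out. 78 mm above the bench when in, 103 mm when fully out
- spray_can: blue spray can with a white band and red nozzle, 54 mm across, 140 mm high, loose, origin at the centre of its underside; leave it alone
- socket: bright steel wrench socket, 28 mm across, 38 mm high, standing loose, origin at the centre of its underside; leave it alone
- tape: roll of yellow tape lying flat, 84 mm across, 62 mm hole, 45 mm high, loose, origin at the centre of its underside; leave it alone
- wrench: steel combination wrench lying flat along its own x, 170 mm long, loose, origin near its middle; leave it alone

How it is judged:
On the way, in this order (a step that is already met when the one before it is completed fails the run):
1. the plunger is pushed down to its stop (value of joint plunger above 0.018 m), for 0.05 s.
2. it is let back up (value of joint plunger below 0.004 m), for 0.05 s.
3. the pin is pumped fully out (value of joint pin above 0.023 m), for 0.1 s.
At the end, for the whole second after the job is handed in: the indicator pin is at least 23 mm out, the plunger is back up (within 3 mm), and spray can, socket, tape and wrench lie within 15 mm of where they were (value of joint pin above 0.023 m and value of joint plunger below 0.003 m and distance of each of spray_can, socket, tape, wrench from where it was at the start of the episode below 0.015 m); the robot touches nothing.
It fails at once if the robot touches the indicator pin (more than 0.5 N) (contact force between any of the fingers, the arm and pin above 0.5 N).
It fails at once if the knob is taken between the fingers instead of pressed from above (grasp point below the knob's top while touching it) (contact force between the fingers and plunger above 0.5 N and z of the grasp point in the frame of knob_top below 0.002 m).
It fails at once if a thing standing around is moved by more than 15 mm (distance of any of spray_can, socket, tape, wrench from where it was at the start of the episode above 0.015 m).
It also fails if it takes over 58 s, if anything falls off the work surface, if the arm or the gripper's body presses on something with over 40 N, if the wrist force passes 120 N, or if a joint passes its speed limit or range.

ROBOT

A 6-joint arm with a two-finger parallel gripper is mounted at the origin on the work surface. World frame = base frame: x ahead of the robot, y to its left, z up, the work surface at z = 0. Lengths are in m, angles in rad, forces in N, time in s.
With the tool pointing down it reaches from about 0.25 to 0.8 m from the base axis. Payload 3.9 kg.
Tool frame: the origin (TCP) lies between the finger pads; the fingertips stand 14 mm ahead of it and the grasp point (between the pads) lies 5 mm behind it (r.tip_reach is the distance from the TCP to the fingertips, in m); z points along the fingers, y is the line along which they close (so a half turn about z gives the same grasp; the last joint's range is limited). The gripper opens to 85 mm and grips with 20 to 120 N. Pads are 22 mm wide; open, the fingers measure 114 mm over their backs; the gripper's body (76 mm by 85 mm) begins 54 mm behind the grasp point. The pads swing forward as they close: fully open they stand 13 mm farther back than shut.
Start: joints at [1.289, 0.26, -0.138, 1.173, 0, 1.571], TCP at [0.146, 0.504, 0.245] pointing down, gripper open.
Joint ranges: [-2.78, 2.78], [-0.83, 1.72], [-1.28, 1.37], [-1.9, 2.12], [-1.57, 1.48], [-3.14, 3.14]. Speed limits (rad/s): [2.57, 2.57, 3.14, 3.14, 3.14, 3.14].

INTERFACE

Orientations are given as a unit quaternion [w, x, y, z].
In Python, from plant import r, cams gives the robot as it stands.
- The arm moves only by the shell command python3 -m pendant 'ROWS' [FORCE]. ROWS is JSON, a list of rows, each a list of 7 numbers: the shift along the tool's x, y, z normalised to -1 to 1, where 1 is 12 cm, then the turn, a rotation vector about the tool's x, y, z normalised to -1 to 1, where 1 is 120 degrees, then the opening, from 0 (shut) to 1 (fully open). A call has 1 to 10 rows; each row shifts and turns the commanded pose from where the row before left it, along the tool's axes as they then stand; what a row does not reach is not made up. A row lasts 1/8 s, in which the tool goes at most 62.5 mm and 10.7 degrees, less where a joint would pass 70% of its speed; a pose out of reach is approached as far as the arm can. A call with a number of a shift or a turn outside -1 to 1 is refused whole. A call with a gripper value outside its range is refused whole. The fingers move at their own pace and stop on an object; FORCE is the grip in N (left out, the last holds). Time passes only in rows, so rows that do not move let the fingers close. It gives the time, the measured TCP pose, the force, the opening and the grip force at its end, in the units of the state.
- r.get_state(): the state, without advancing time (a new reading comes with each control period).
- cams.grab_frame(name): name is "scene" or "top" or "wrist"; returns a dict with "img" (420x560x3 uint8, blue, green, red), "mtx" (3x3 intrinsics, pixels), "dist_coeffs" ([k1, k2, p1, p2, k3] as OpenCV has them; the pictures are not rectified), "rvec" (rotation vector, rad) and "tvec" (3), from world to camera coordinates, as OpenCV has them. Camera axes: x right, y down, z forward; pixel columns grow to the right and rows downward; lengths in m; the calibration is good to about 2 mm. A picture is of the moment at which its call begins. There is no depth.
- r.hand_in(): hands the job in; it is judged then, once.
The state is a dict: "time_s": time; "joint_positions": joint angles; "qvel": joint speeds; "effort": joint torques, N m; "eef_pos": TCP position; "tcp_rot": TCP orientation; "force": force on the tool from outside, world axes, zero at the start; "wrist_torque": the same for the moment, N m; "grip_width": finger opening in m; "gripper_force": force on a finger pad.
Only numpy, scipy, OpenCV 4.12 (cv2) and the standard library are available. Lean on these libraries where they do the work, as an engineer would, in place of code of your own. Each camera call takes 0.05 s, during which the arm holds its last target. There are 200 camera calls.

## Working session

There is one attempt and no reset: what is moved stays moved. The work goes in short steps, Python scripts to look and compute and a shell command to move; the robot and the scene stay as the last step left them, time stands still between calls to the robot, and variables do not carry over. Pictures are saved under pics/ and viewed, at most 10 in all, crops included, and the job is handed in when it is done.

```bash
mkdir -p pics
python3 - <<'E'
from plant import r,cams
import cv2,numpy as np
for n in("scene","top"):
    f=cams.grab_frame(n);cv2.imwrite(f"pics/{n}0.png",f["img"])
    R=cv2.Rodrigues(f["rvec"])[0];print(n,-R.T@f["tvec"].ravel(),f["mtx"][0,0])
s=r.get_state();print(s["time_s"],s["eef_pos"],s["tcp_rot"],s["grip_width"],r.tip_reach)
E
```

```text
scene [ 1.18986085 -0.15733554  0.77264973] 519.081011686718
top [0.44009336 0.05836219 0.97566944] 420.55535451982075
0.1 [0.14583182 0.50372632 0.24453936] [-1.29672708e-04  1.40446469e-01  9.90087873e-01 -8.81200347e-04] 0.08537193737231513 0.014
```

View pics/top0.png

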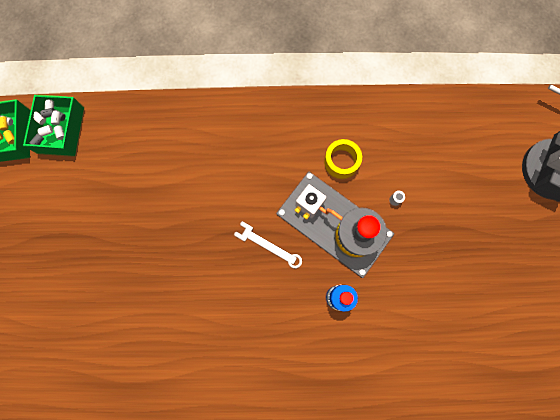

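View pics/scene0.png

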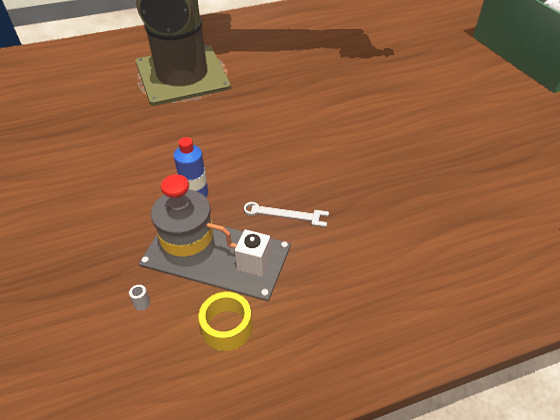

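The top view shows the knob at about (368,227), the pin at (311,198), the can at (343,298), the socket at (398,197), the tape at (344,157) and the wrench from (243,233) to (295,261). In the scene view the knob is at (175,184) and the pin tip at (252,238).

```bash
cat > h.py <<'E'
import cv2,numpy as np
def ray(f,uv):
    R=cv2.Rodrigues(f["rvec"])[0];c=-R.T@np.ravel(f["tvec"])
    p=cv2.undistortPoints(np.float64([[uv]]),f["mtx"],f["dist_coeffs"]).ravel()
    return c,R.T@np.r_[p,1]
def at(f,uv,z):
    c,d=ray(f,uv);return c+d*(z-c[2])/d[2]
E
python3 - <<'E'
from plant import r,cams
from h import *
T=cams.grab_frame("top");S=cams.grab_frame("scene")
def red(f,box):
    x0,y0,x1,y1=box;i=f["img"][y0:y1,x0:x1].astype(int)
    m=(i[...,2]>120)&(i[...,1]<60)&(i[...,0]<60)
    ys,xs=np.nonzero(m);return xs.mean()+x0,ys.mean()+y0,xs.min()+x0,xs.max()+x0,ys.min()+y0,ys.max()+y0
a=red(T,(350,210,390,245));b=red(S,(155,170,195,200));print(a,b)
print("knob",at(T,a[:2],.167),at(S,b[:2],.167))
for n,t,s,z in[("pin",(311,198),(252,238),.078),("can",(347,298),(186,142),.14),("socket",(399,197),(138,290),.038),("tape",(344,156),(225,311),.045),("w1",(243,233),(320,218),.006),("w2",(295,261),(251,208),.006)]:
    print(n,at(T,t,z),at(S,s,z))
for u in[(310,176),(281,212),(390,234),(362,272)]:print("corner",at(T,u,.01))
cv2.imwrite("pics/c.png",np.hstack([cv2.resize(T["img"][150:290,260:400],(400,400),interpolation=2),cv2.resize(S["img"][160:300,130:270],(400,400),interpolation=2)]))
E
```

```text
(np.float64(368.4331550802139), np.float64(226.24064171122996), np.int64(357), np.int64(379), np.int64(216), np.int64(237)) (np.float64(175.1320754716981), np.float64(191.9811320754717), np.int64(162), np.int64(187), np.int64(175), np.int64(196))
knob [ 0.56331822 -0.117376    0.167     ] [ 0.57972753 -0.12084865  0.167     ]
pin [ 0.64232148 -0.01463589  0.078     ] [ 0.64448795 -0.0159782   0.078     ]
can [ 0.42671557 -0.07264948  0.14      ] [ 0.43263596 -0.07236409  0.14      ]
socket [ 0.64911319 -0.2203579   0.038     ] [ 0.65187036 -0.21944489  0.038     ]
tape [ 0.74779442 -0.09770568  0.045     ] [ 0.74590683 -0.09590968  0.045     ]
w1 [0.5787926 0.1408035 0.006    ] [0.58689682 0.13892304 0.006     ]
w2 [0.5111277  0.02176397 0.006     ] [0.51424072 0.02053439 0.006     ]
corner [ 0.71132691 -0.01982498  0.01      ]
corner [0.62573145 0.05123377 0.01      ]
corner [ 0.56779702 -0.20075538  0.01      ]
corner [ 0.4820245  -0.13028306  0.01      ]
```

View pics/c.png

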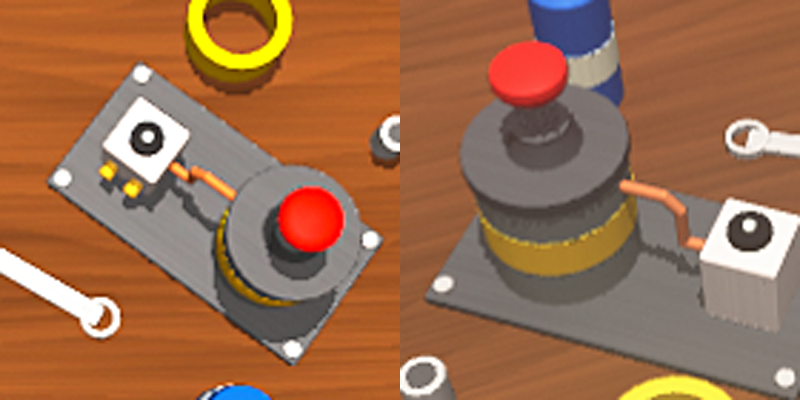

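The knob top sits at about (0.564, -0.118), 129 mm from the pin where 130 mm is expected. I'll shut the fingers and travel at the current height.

```bash
python3 -m pendant '[[-0.3,-0.25,0,0,0,0,0],[-0.3,-0.25,0,0,0,0,0],[-0.3,-0.25,0,0,0,0,0],[-0.3,-0.25,0,0,0,0,0],[-0.3,-0.25,0,0,0,0,0],[-0.3,-0.25,0,0,0,0,0],[-0.3,-0.25,0,0,0,0,0],[-0.3,-0.25,0,0,0,0,0],[-0.3,-0.25,0,0,0,0,0],[0,0,0,0,0,0,0]]'
cat > go.py <<'E'
from plant import r
from scipy.spatial.transform import Rotation as Q
import numpy as np,sys
s=r.get_state();g=np.float64(sys.argv[1:4])
w=np.array(s["tcp_rot"]);R=Q.from_quat(w[[1,2,3,0]])
print(np.round(s["time_s"],2),np.round(s["eef_pos"],4),np.round(s["joint_positions"],2),s["grip_width"],"units",np.round(R.inv().apply(g-s["eef_pos"])/.12,3),"tilt",R.as_matrix()[:,2])
E
python3 go.py .564 -.118 .215
```

```text
time_s: 1.45
eef_pos: [0.3834, 0.1527, 0.2452]
tcp_rot: [0.0, 0.143, 0.99, -0.0]
force: [-1.1, 0.9, -0.3]
grip_width: 0.0002
gripper_force: 0.0
1.45 [0.3834 0.1527 0.2452] [ 0.38  0.07 -0.38  1.13 -0.    0.67] 0.00016708775498596847 units [-2.083 -1.737  0.253] tilt [ 3.32538832e-04 -4.33533077e-04 -9.99999851e-01]
```

```bash
python3 -m pendant '[[-0.3,-0.25,0,0,0,0,0],[-0.3,-0.25,0,0,0,0,0],[-0.3,-0.25,0,0,0,0,0],[-0.3,-0.25,0,0,0,0,0],[-0.3,-0.25,0,0,0,0,0],[-0.3,-0.25,0,0,0,0,0],[-0.28,-0.237,0.1,0,0,0,0],[0,0,0.15,0,0,0,0],[0,0,0,0,0,0,0]]'
python3 go.py .564 -.118 .192
python3 - <<'E'
from plant import cams
from h import *
o=[]
for n,(x,y) in(("top",(300,160)),("scene",(105,110))):
    f=cams.grab_frame(n);i=f["img"][y:y+140,x:x+140]
    o.append(cv2.resize(i,(400,400),interpolation=2))
cv2.imwrite("pics/d.png",np.hstack(o))
E
```

```text
time_s: 2.58
eef_pos: [0.5627, -0.1138, 0.2135]
tcp_rot: [-0.002, 0.14, 0.99, 0.0]
force: [-0.6, 0.5, -0.4]
grip_width: -0.0001
gripper_force: 0.0
2.58 [ 0.5627 -0.1138  0.2135] [-0.2   0.36 -0.07  1.14  0.    0.08] -0.00012060573802514915 units [-0.021 -0.031  0.179] tilt [-0.00428716  0.00137537 -0.99998986]
```

View pics/d.png

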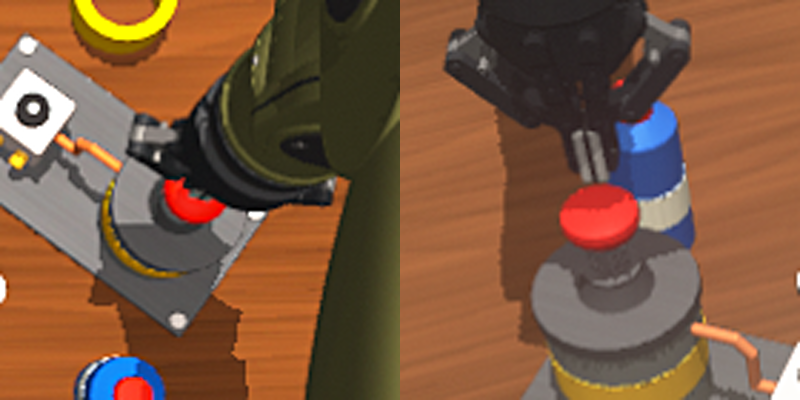

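The shut fingertips are above the knob and roughly centred on it. I'll make a first slow press and check the force.

```bash
python3 go.py .564 -.118 .17; python3 -m pendant '[[0,-0.02,0.1,0,0,0,0],[0,0,0.1,0,0,0,0],[0,0,0.1,0,0,0,0],[0,0,0.06,0,0,0,0],[0,0,0,0,0,0,0],[0,0,0,0,0,0,0]]'; python3 go.py .564 -.118 .167
```

```text
2.68 [ 0.5636 -0.1137  0.2154] [-0.2   0.36 -0.07  1.14  0.    0.08] -8.594387072268261e-05 units [-0.013 -0.034  0.378] tilt [-8.19083993e-04  4.38050441e-04 -9.99999569e-01]
time_s: 3.42
eef_pos: [0.5633, -0.1168, 0.173]
tcp_rot: [0.001, 0.14, 0.99, 0.0]
force: [-2.0, 1.1, 8.4]
grip_width: 0.0001
gripper_force: 4.3
3.42 [ 0.5633 -0.1168  0.173 ] [-0.2   0.38 -0.15  1.04  0.    0.08] 7.056487718068754e-05 units [-0.009 -0.008  0.05 ] tilt [ 1.10786990e-03  2.87736114e-04 -9.99999345e-01]
```

```bash
python3 -m pendant '[[0,0,0.04,0,0,0,0],[0,0,0.02,0,0,0,0],[0,0,0,0,0,0,0],[0,0,0,0,0,0,0]]'; python3 -m pendant '[[0,0,0.02,0,0,0,0],[0,0,0,0,0,0,0],[0,0,0,0,0,0,0]]'
```

```text
time_s: 3.92
eef_pos: [0.5633, -0.1168, 0.167]
tcp_rot: [0.001, 0.14, 0.99, 0.0]
force: [-4.8, 0.7, 14.5]
grip_width: 0.0001
gripper_force: 7.3
time_s: 4.3
eef_pos: [0.5634, -0.1168, 0.1669]
tcp_rot: [0.002, 0.14, 0.99, 0.0]
force: [-7.9, 2.0, 27.4]
grip_width: -0.0001
gripper_force: 13.4
```

The stop is reached at TCP z 0.167, where the force jumps. Now full strokes.

```bash
U='up'; python3 -m pendant '[[0,0,-0.1,0,0,0,0],[0,0,-0.1,0,0,0,0],[0,0,-0.1,0,0,0,0],[0,0,0,0,0,0,0],[0,0,0,0,0,0,0]]'; python3 -m pendant '[[0,0,0.1,0,0,0,0],[0,0,0.1,0,0,0,0],[0,0,0.1,0,0,0,0],[0,0,0,0,0,0,0],[0,0,0,0,0,0,0]]'; python3 -m pendant '[[0,0,-0.1,0,0,0,0],[0,0,-0.1,0,0,0,0],[0,0,-0.1,0,0,0,0],[0,0,0,0,0,0,0],[0,0,0,0,0,0,0]]'; python3 -m pendant '[[0,0,0.1,0,0,0,0],[0,0,0.1,0,0,0,0],[0,0,0.1,0,0,0,0],[0,0,0,0,0,0,0],[0,0,0,0,0,0,0]]'; python3 -m pendant '[[0,0,-0.1,0,0,0,0],[0,0,-0.1,0,0,0,0],[0,0,-0.1,0,0,0,0],[0,0,0,0,0,0,0],[0,0,0,0,0,0,0]]'
python3 - <<'E'
from plant import cams
from h import *
o=[]
for n,(x,y) in(("top",(260,150)),("scene",(160,160))):
    f=cams.grab_frame(n);i=f["img"][y:y+140,x:x+140]
    o.append(cv2.resize(i,(400,400),interpolation=2))
cv2.imwrite("pics/e.png",np.hstack(o))
E
```

```text
time_s: 4.92
eef_pos: [0.5628, -0.117, 0.1976]
tcp_rot: [-0.001, 0.14, 0.99, 0.0]
force: [0.2, 0.0, -0.6]
grip_width: 0.0002
gripper_force: 0.0
time_s: 5.55
eef_pos: [0.564, -0.1173, 0.1669]
tcp_rot: [0.002, 0.14, 0.99, -0.0]
force: [-6.9, 0.8, 29.0]
grip_width: -0.0
gripper_force: 14.7
time_s: 6.18
eef_pos: [0.5626, -0.117, 0.1973]
tcp_rot: [-0.001, 0.14, 0.99, 0.0]
force: [-0.3, -0.5, -0.3]
grip_width: -0.0001
gripper_force: 0.0
time_s: 6.8
eef_pos: [0.5638, -0.1172, 0.1669]
tcp_rot: [0.002, 0.14, 0.99, -0.0]
force: [-7.6, 2.1, 30.1]
grip_width: 0.0002
gripper_force: 14.7
time_s: 7.42
eef_pos: [0.5626, -0.1169, 0.1973]
tcp_rot: [-0.001, 0.14, 0.99, 0.0]
force: [0.1, -0.2, -0.7]
grip_width: -0.0002
gripper_force: 0.0
```

View pics/e.png

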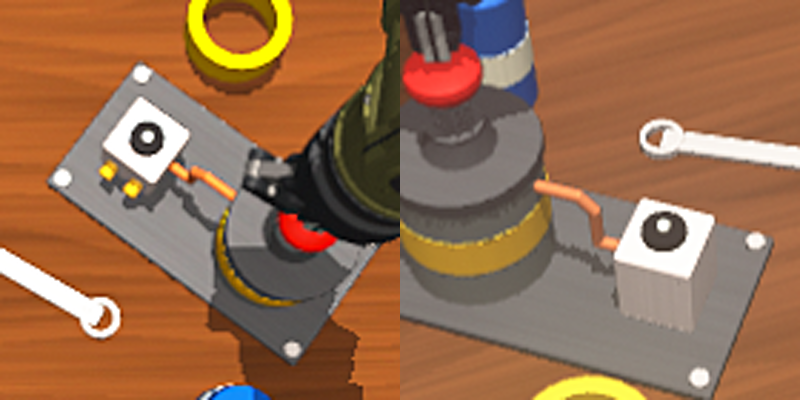

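After three strokes the pin is still in: only the white tip shows, at about (663,232) in the crop. I'll do two more.

```bash
python3 -m pendant '[[0,0,0.1,0,0,0,0],[0,0,0.1,0,0,0,0],[0,0,0.1,0,0,0,0],[0,0,0,0,0,0,0],[0,0,0,0,0,0,0]]'; python3 -m pendant '[[0,0,-0.1,0,0,0,0],[0,0,-0.1,0,0,0,0],[0,0,-0.1,0,0,0,0],[0,0,0,0,0,0,0],[0,0,0,0,0,0,0]]'; python3 -m pendant '[[0,0,0.1,0,0,0,0],[0,0,0.1,0,0,0,0],[0,0,0.1,0,0,0,0],[0,0,0,0,0,0,0],[0,0,0,0,0,0,0]]'; python3 -m pendant '[[0,0,-0.1,0,0,0,0],[0,0,-0.1,0,0,0,0],[0,0,-0.1,0,0,0,0],[0,0,-0.2,0,0,0,0],[0,0,-0.2,0,0,0,0],[0,0,-0.2,0,0,0,0],[0,0,0,0,0,0,0],[0,0,0,0,0,0,0],[0,0,0,0,0,0,0]]'
python3 - <<'E'
from plant import cams
from h import *
f=cams.grab_frame("scene");i=f["img"]
cv2.imwrite("pics/f.png",np.hstack([cv2.resize(i[190:270,210:290],(400,400),interpolation=2),cv2.resize(i[130:330,110:310],(400,400),interpolation=2)]))
E
```

```text
time_s: 8.15
eef_pos: [0.564, -0.1173, 0.1669]
tcp_rot: [0.003, 0.14, 0.99, -0.0]
force: [-7.7, 1.2, 28.0]
grip_width: 0.0003
gripper_force: 13.9
time_s: 8.78
eef_pos: [0.5626, -0.117, 0.1974]
tcp_rot: [-0.001, 0.14, 0.99, 0.0]
force: [-0.3, 0.4, -0.2]
grip_width: -0.0002
gripper_force: 0.0
time_s: 9.4
eef_pos: [0.5638, -0.1172, 0.1669]
tcp_rot: [0.002, 0.14, 0.99, -0.0]
force: [-8.1, 2.6, 30.0]
grip_width: -0.0002
gripper_force: 14.7
time_s: 10.52
eef_pos: [0.5624, -0.1169, 0.2689]
tcp_rot: [-0.001, 0.14, 0.99, 0.0]
force: [1.0, -0.0, 0.5]
grip_width: 0.0001
gripper_force: 0.0
```

View pics/f.png

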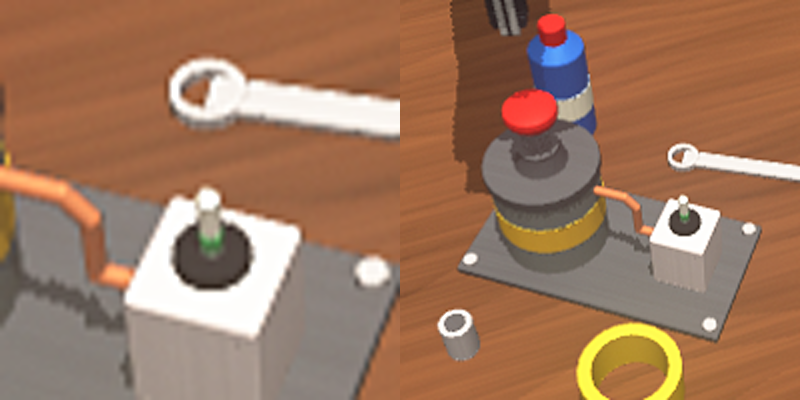

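The pin now stands out, with its tip at about (251.6, 228.5) and the green band above the cap. The knob is up and nothing else has moved. I'll check the pin height numerically before handing in.

Run:
```python
from plant import cams
from h import *
f=cams.grab_frame("scene")
for z in(.078,.09,.103):print(z,cv2.projectPoints(np.float64([[.6434,-.0153,z]]),f["rvec"],f["tvec"],f["mtx"],f["dist_coeffs"])[0].ravel())
```

```text
0.078 [252.18006939 237.42929845]
0.09 [251.83590894 232.98525184]
0.103 [251.45485358 228.06956211]
```

The measured tip row of about 228.5 fits the fully-out height of 103 mm.

```bash
python3 -c "
from plant import r
print(r.hand_in())"
```

```text
the job is handed in; nothing more can be done
None
```

The job is handed in: five full strokes popped the pin fully out (tip at about 103 mm in the last picture), the plunger is back up, the arm is clear, and nothing standing around was seen to move; no verdict was returned.

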